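# Slip check of a chopping block with a spring scale

### The job

Check that the chopping block stays put on its rubber feet, using the spring scale hooked to it: stand the red-capped spice jar that is in the way of the pull aside, then draw the scale straight out by its handle until the blue pointer is at the red set mark, not well past it, and hold it there for a good second. Then ease the scale back to zero without letting it snap, let go, and stand the jar back where it was; leave the block, the mug and the canister in place.

Things in the scene. Friction and masses are not known exactly. Their poses are not given: they have to be found in the camera images.
- block: pale wooden chopping block with two dark stripes, 200 x 170 x 48 mm, 1.4 kg with the scale, loose on four rubber feet (slips above about 10 N sideways). Origin: centre of its underside; z up. The scale lies on its centre line close above the counter and is pulled along the block's own -y: hook round a steel bail, grey housing (34 wide, 96 long, 31 high) with white face, loop handle
- grip (a point): middle of the black grip sleeve on the scale's loop handle: a level bar 14 mm thick, 50 mm long, lying along the block's x, centre 34 mm above the counter. Between sleeve and housing are 34 mm of free space for a finger. It moves with the housing; at zero it is 259 mm from the block's origin
- pointer (a point): the blue pointer on the white face of the scale (24 mm wide, 3 mm thick), 34 mm above the counter; it hangs on the hook's rod and stays with the block while the housing is drawn past it. Axes as the block's
- mark (a point): the red set mark: a red hairline between two red cheeks on the housing's sides (42 mm over all), 34 mm above the counter; stiff on the housing, it travels with it. Axes as the block's. At rest it lies 26 to 50 mm from the pointer toward the block, differently each time; drawing the housing out by exactly that distance brings it to the pointer
- scale (a joint): how far the scale's housing is drawn out along the block's -y, in m: 0 at rest (zero), end stop at 0.060; spring 120 N/m, so 3.1 to 6 N at the mark, and it pulls back to 0 when let go. The face has a line every 5 mm
- jar: the red-capped glass spice jar, upright, 46 mm across, 97 mm high, about 0.11 kg, standing just in front of the scale's handle, in its way (its near side about 30 mm from the grip sleeve). Origin: centre of its underside; z up. The counter between robot and scale, and beyond the scale, is free to stand it on
- mug: cream mug, 78 mm across, 97 mm high, 110 mm with its handle; bystander at the back. Origin: underside
- canister: black and white speckled enamel canister, 101 mm across, 155 mm high; bystander at the back right. Origin: centre of its underside
There are look-alikes about, which are no part of the job. Several things look just like the jar: the one meant starts farthest to the robot's right.

How it is judged:
On the way, in this order (a step that is already met when the one before it is completed fails the run):
1. the jar is set down upright, out of the way of the pull (distance of jar from where it was at the start of the episode above 0.045 m and angle between jar's own z axis and vertical below 0.15 rad and height (world z) of jar below 0.008 m and contact force between the fingers and jar below 0.2 N), for 0.2 s.
2. the pointer stands at the red mark, within 5 mm, for a second (y of pointer in the frame of mark between -0.005 and 0.005 m), for 1 s.
At the end, for the whole second after the job is handed in: The scale is back at zero (within 4 mm) and let go; the jar stands upright and at rest within 30 mm of where it stood at the start; the block is within 20 mm of its start; mug and canister are within 30 mm of theirs (value of joint scale below 0.004 m and distance of each of jar, mug, canister from where it was at the start of the episode below 0.03 m and angle between jar's own z axis and vertical below 0.1 rad and linear speed of jar below 0.02 m/s and distance of block from where it was at the start of the episode below 0.02 m); the robot touches nothing.
It fails at once if the scale is drawn more than 10 mm past the red mark (y of pointer in the frame of mark above 0.01 m).
It fails at once if the scale snaps back (faster than 0.45 m/s) (velocity of joint scale below -0.45 m/s).
It fails at once if the block is shifted by more than 20 mm (distance of block from where it was at the start of the episode above 0.02 m).
It fails at once if the jar is tipped over (angle between jar's own z axis and vertical above 0.6 rad).
It fails at once if the mug or the canister is shifted by more than 30 mm (distance of any of mug, canister from where it was at the start of the episode above 0.03 m).
It also fails if it takes over 70 s, if anything falls off the work surface, if the arm or the gripper's body presses on something with over 40 N, if the wrist force passes 120 N, or if a joint passes its speed limit or range.

### The arm

A 6-joint arm with a two-finger parallel gripper is mounted at the origin on the work surface; the furniture and walls round the work are solid. World frame = base frame: x ahead of the robot, y to its left, z up, the work surface at z = 0. Lengths are in m, angles in rad, forces in N, time in s.
With the tool pointing down it reaches from about 0.35 to 0.8 m from the base axis. Payload 7.3 kg.
Tool frame: the origin (TCP) lies at the very end of the fingers, on their centre line; the grasp point (between the pads) lies 19 mm behind it; z points along the fingers, y is the direction in which the jaws open and shut (so a half turn about z gives the same grasp; the last joint's range is limited). The gripper opens to 85 mm and grips with 20 to 120 N. Pads are 22 mm wide; open, the fingers measure 114 mm over their backs; the gripper's body (76 mm by 85 mm) begins 54 mm behind the grasp point. The pads swing forward as they close: fully open they stand 13 mm farther back than shut.
Start: joints at [1.082, 0.342, 1.524, -0, 1.275, -0.146], TCP at [0.176, 0.494, 0.231] pointing down, gripper open.
Joint ranges: [-2.53, 2.53], [-0.77, 2.02], [0.04, 2.7], [-1, 4.14], [0.28, 2.66], [-3.11, 3.11]. Speed limits (rad/s): [2.57, 2.57, 3.14, 3.14, 3.14, 3.14].

### API

Orientations are given as a unit quaternion [x, y, z, w].
In Python, from plant import * gives the robot as it stands. The module is installed in compiled form; this text tells all that it offers.
- The arm moves only by the tool move_arm, never from a script. Its argument "targets" is text: rows parted by semicolons, each of 7 numbers parted by spaces: the turn, a rotation vector about the tool's x, y, z in rad, then the shift along the tool's x, y, z in m, then the opening, from -1 (shut) to 1 (fully open). A call has 1 to 10 rows; each row shifts and turns the pose as measured when the row begins, along the tool's axes as they then stand; what a row does not reach is not made up. A row lasts 1/12 s, in which the tool goes at most 41.7 mm and 7.16 degrees, less where a joint would pass 70% of its speed; a pose out of reach is approached as far as the arm can. A call is refused whole if a number of a shift passes 0.0417 or a number of a turn 0.125, either way. A call with a gripper value outside its range is refused whole. The fingers move at their own pace and stop on an object; "force" is the grip in N (left out, the last holds). Time passes only in rows, so rows that do not move let the fingers close. It gives the time, the measured TCP pose, the force and the opening at its end, in the units of the state.
- get_state(): the state, without advancing time (a new reading comes with each control period).
- camera(name): name is "scene" or "top" or "wrist"; returns (picture, depth): 480x640x3 uint8, red, green, blue; 480x640 float32, m along the optical axis (not along the pixel's ray), 0 where there is no reading.
- get_calibration(name): a dict with "vertical_fov" (degrees; the focal length in pixels is half the picture's height over the tangent of half this angle, whatever the lens; pixels are square), "cx", "cy" (the principal point, pixels), "R" (3x3) and "t" (3): a world point X has camera coordinates R X + t; the wrist camera has in their place "tool_from_camera" (4x4, takes a point from camera to tool coordinates, whose origin is the TCP and whose axes are the flange's). Camera axes: x right, y down, z forward; pixel columns grow to the right and rows downward; lengths in m; the calibration is good to about 2 mm. A picture is of the moment at which its call begins: read the wrist's pose just before it. get_calibration takes no time and is no camera call.
- sign_off(): hands the job in, once; it reports no verdict.
The state is a dict: "clock": time; "joint_positions": joint angles; "dq": joint speeds; "joint_efforts": joint torques, N m; "tool_pos": TCP position; "ee_rot": TCP orientation; "force": force on the tool from outside, world axes, zero at the start; "torque": the same for the moment, N m; "grip_width": finger opening in m.
Only numpy, scipy, OpenCV 4.12 (cv2) and the standard library are available. Lean on these libraries where they do the work, as an engineer would, in place of code of your own. Each camera call takes 0.05 s, during which the arm holds its last target.

## Working session

There is one attempt and no reset: what is moved stays moved. The work goes in short steps, Python scripts to look and compute and a tool call to move; the robot and the scene stay as the last step left them, time stands still between calls to the robot, and variables do not carry over. Pictures are saved under pics/ and viewed, and the job is handed in when it is done.

Besides the shell and the picture viewer there is one more tool, called as name(argument=value, ...) on one line, values as JSON. move_arm: Moves the arm, as the interface text tells. Its arguments: {"type":"object","properties":{"targets":{"type":"string"},"force":{"type":"number"}},"required":["targets"]}

```bash
mkdir -p pics; python3 - <<'E'
from plant import *
import cv2,numpy as np
s=get_state();print({k:np.round(v,3) for k,v in s.items()})
for n in ["scene","top"]:
    p,d=camera(n);np.savez(f"{n}.npz",p=p,d=d);cv2.imwrite(f"pics/{n}0.png",p[:,:,::-1])
    print(n,get_calibration(n))
print(get_calibration("wrist"))
E
```

```text
{'clock': np.float64(0.0), 'joint_positions': array([ 1.082,  0.343,  1.525,  0.   ,  1.275, -0.146]), 'dq': array([ 0.002,  0.   ,  0.001,  0.   ,  0.   , -0.   ]), 'joint_efforts': array([-0.0000e+00, -4.3369e+01, -2.4600e+01, -0.0000e+00,  8.0000e-03,
       -0.0000e+00]), 'tool_pos': array([0.176, 0.494, 0.231]), 'ee_rot': array([ 0.171,  0.985, -0.001, -0.   ]), 'force': array([-0.761,  0.832, -0.691]), 'torque': array([-0.009,  0.042, -0.021]), 'grip_width': np.float64(0.086)}
scene {'vertical_fov': 53.418194866286605, 'cx': 323.2991359072061, 'cy': 235.5441037480227, 'R': array([[-0.63055417, -0.77602423, -0.01370538],
       [-0.66965022,  0.55287826, -0.49587722],
       [ 0.39239014, -0.30349964, -0.86828449]]), 't': array([0.12483635, 0.41387094, 0.72201184])}
top {'vertical_fov': 54.0442066241929, 'cx': 320.4974501729498, 'cy': 236.85962290295734, 'R': array([[-0.00450936, -0.99996543, -0.00698553],
       [-0.98604946,  0.00560874, -0.16635805],
       [ 0.16639148,  0.00613791, -0.98604067]]), 't': array([-0.17012389,  0.43709183,  0.86254194])}
{'vertical_fov': 59.94427571263467, 'cx': 316.0815257363437, 'cy': 231.98636070570768, 'tool_from_camera': array([[-6.50717901e-04, -9.48907650e-01, -3.15553243e-01,
         8.12186357e-02],
       [ 9.99999729e-01, -7.25983995e-04,  1.20974962e-04,
        -3.89486268e-04],
       [-3.43880671e-04, -3.15553079e-01,  9.48907865e-01,
        -1.41582033e-01],
       [ 0.00000000e+00,  0.00000000e+00,  0.00000000e+00,
         1.00000000e+00]])}
```

View pics/scene0.png

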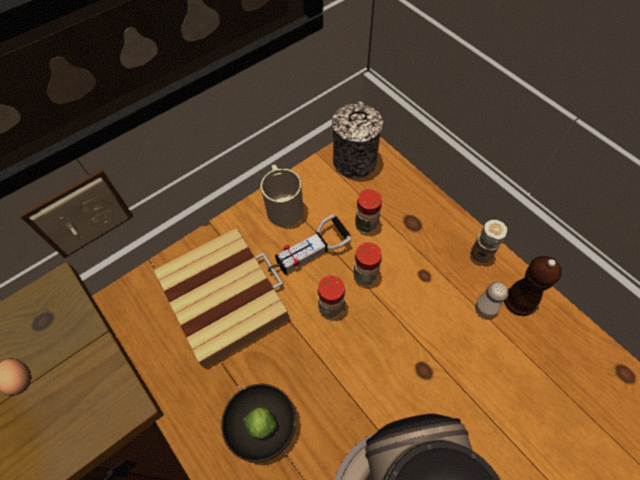

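View pics/top0.png

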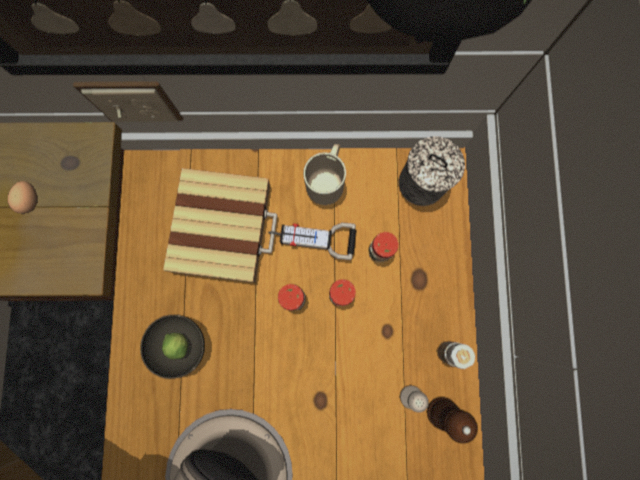

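The top view shows three red-capped jars at about (291,297), (343,292) and (384,246). The last is farthest right and directly in front of the handle at (350,241). In the scene view the three are at (331,297), (368,264) and (368,211), and the target is the last. The other look-alikes are the white-topped jar at (458,355) and the shakers. Next I'll take a close crop and measure.

```bash
cat > h.py <<'E'
import numpy as np,cv2
from plant import *
def intr(n):
    c=get_calibration(n);f=240/np.tan(np.radians(c["vertical_fov"])/2);return c,f
def cloud(n,d):
    c,f=intr(n);v,u=np.mgrid[0:480,0:640]
    P=np.stack([(u-c["cx"])/f*d,(v-c["cy"])/f*d,d],-1)
    if n=="wrist":
        from scipy.spatial.transform import Rotation as R
        s=get_state();T=c["tool_from_camera"];P=P@T[:3,:3].T+T[:3,3]
        return P@R.from_quat(s["ee_rot"]).as_matrix().T+s["tool_pos"]
    return (P-c["t"])@c["R"]
def proj(n,X):
    c,f=intr(n);p=np.asarray(X)@c["R"].T+c["t"];return p[...,:2]/p[...,2:]*f+[c["cx"],c["cy"]]
E
python3 - <<'E'
from h import *
for n in ["top","scene"]:
    z=np.load(n+".npz");p,d=z["p"],z["d"];X=cloud(n,d)
    print(n,"base",proj(n,np.zeros(3)))
    hsv=cv2.cvtColor(p,cv2.COLOR_RGB2HSV)
    red=((hsv[...,0]<6)|(hsv[...,0]>174))&(hsv[...,1]>170)&(hsv[...,2]>90)&(d>0)
    k,l,st,ce=cv2.connectedComponentsWithStats(red.astype(np.uint8))
    for i in range(1,k):
        if st[i,4]>8:
            m=l==i;Q=X[m];print(ce[i].round(),st[i,4],Q.mean(0).round(3),Q.min(0).round(3),Q.max(0).round(3))
            zt=np.percentile(Q[:,2],95);T=Q[Q[:,2]>zt-.006];print("   top ctr",T.mean(0).round(3),((T.min(0)+T.max(0))/2).round(3),(T.max(0)-T.min(0)).round(3))
z=np.load("top.npz");cv2.imwrite("pics/c0.png",cv2.resize(z["p"][190:290,250:410,::-1],(800,500),interpolation=cv2.INTER_CUBIC))
E
```

```text
top base [227.6828349 475.3241365]
[386. 244.] 356 [ 0.413 -0.288  0.098] [ 0.391 -0.308  0.085] [ 0.432 -0.266  0.102]
   top ctr [ 0.413 -0.288  0.098] [ 0.412 -0.288  0.098] [0.041 0.041 0.008]
[293. 244.] 9 [ 0.423 -0.119  0.034] [ 0.422 -0.122  0.029] [ 0.425 -0.116  0.038]
   top ctr [ 0.423 -0.119  0.036] [ 0.424 -0.119  0.036] [0.002 0.006 0.004]
[342. 293.] 378 [ 0.327 -0.21   0.097] [ 0.308 -0.231  0.088] [ 0.349 -0.189  0.101]
   top ctr [ 0.327 -0.21   0.098] [ 0.328 -0.21   0.097] [0.042 0.042 0.007]
[290. 297.] 372 [ 0.319 -0.119  0.097] [ 0.299 -0.14   0.091] [ 0.341 -0.1    0.101]
   top ctr [ 0.32  -0.118  0.097] [ 0.321 -0.12   0.097] [0.04  0.04  0.008]
scene base [405.7724533  508.96855526]
[369. 199.] 341 [ 0.411 -0.285  0.098] [ 0.39  -0.307  0.093] [ 0.435 -0.264  0.102]
   top ctr [ 0.411 -0.285  0.098] [ 0.412 -0.285  0.098] [0.045 0.043 0.007]
[369. 254.] 411 [ 0.326 -0.207  0.098] [ 0.306 -0.23   0.093] [ 0.349 -0.186  0.101]
   top ctr [ 0.326 -0.207  0.098] [ 0.328 -0.208  0.098] [0.043 0.044 0.008]
[286. 247.] 14 [ 0.459 -0.122  0.037] [ 0.456 -0.127  0.033] [ 0.461 -0.118  0.04 ]
   top ctr [ 0.458 -0.122  0.037] [ 0.459 -0.122  0.037] [0.006 0.008 0.004]
[296. 261.] 15 [ 0.422 -0.117  0.036] [ 0.42  -0.121  0.031] [ 0.426 -0.112  0.04 ]
   top ctr [ 0.423 -0.117  0.037] [ 0.423 -0.117  0.037] [0.006 0.008 0.006]
[331. 288.] 462 [ 0.319 -0.116  0.098] [ 0.297 -0.139  0.087] [ 0.341 -0.096  0.102]
   top ctr [ 0.319 -0.116  0.098] [ 0.319 -0.117  0.098] [0.044 0.043 0.008]
```

View pics/c0.png

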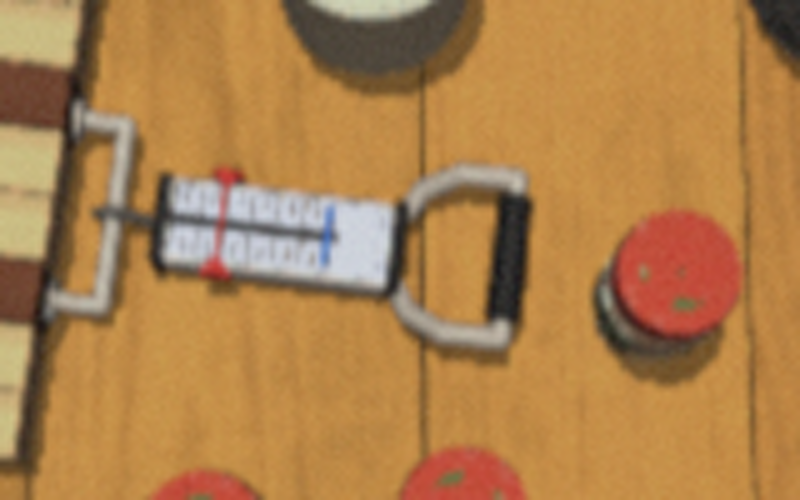

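The crop confirms it: the jar stands just off the black sleeve (510,260 in the crop). The red hairline is at (220,225) and the blue pointer at (328,238). Next I'll measure the scale geometry.

```bash
cat > meas.py <<'E'
from h import *
def meas(n,p,d,verbose=1):
    X=cloud(n,d);hsv=cv2.cvtColor(p,cv2.COLOR_RGB2HSV);out={}
    H,S,V=hsv[...,0],hsv[...,1],hsv[...,2]
    roi=(X[...,0]>.36)&(X[...,0]<.5)&(X[...,1]<-.05)&(X[...,1]>-.30)&(d>0)
    z=X[...,2]
    b=roi&(H>100)&(H<130)&(S>110)&(z>.02)&(z<.05)
    r=roi&((H<8)|(H>172))&(S>130)&(z>.02)&(z<.05)
    k=roi&(V<75)&(z>.024)&(z<.05)
    for nm,m in (("blue",b),("red",r),("black",k)):
        kk,l,st,ce=cv2.connectedComponentsWithStats(m.astype(np.uint8),connectivity=8)
        for i in range(1,kk):
            if st[i,4]>=6:
                Q=X[l==i];print(n,nm,st[i,4],ce[i].round(1),Q.mean(0).round(4),((Q.min(0)+Q.max(0))/2).round(4),(Q.max(0)-Q.min(0)).round(3))
E
python3 - <<'E'
from meas import *
for n in ["top","scene"]:
    z=np.load(n+".npz");p,d=z["p"],z["d"];meas(n,p,d)
    X=cloud(n,d);m=(np.abs(X[...,2]-.049)<.008)&(X[...,1]<.2)&(X[...,1]>-.1)&(X[...,0]>.3)&(X[...,0]<.6)
    m=cv2.morphologyEx(m.astype(np.uint8),cv2.MORPH_OPEN,np.ones((5,5)))>0
    kk,l,st,ce=cv2.connectedComponentsWithStats(m.astype(np.uint8));i=1+np.argmax(st[1:,4]);m=l==i
    Q=X[m];print("block",cv2.minAreaRect((Q[:,:2]*1000).astype(np.float32)),Q[:,2].mean(),ce[i])
E
```

```text
top red 12 [295.1 224.8] [ 0.4598 -0.1238  0.0372] [ 0.4594 -0.1234  0.036 ] [0.005 0.008 0.009]
top red 15 [292.6 243.7] [ 0.4233 -0.1191  0.0355] [ 0.4235 -0.1189  0.0347] [0.005 0.01  0.012]
top black 32 [263.4 215.3] [ 0.4792 -0.0623  0.0342] [ 0.4762 -0.0628  0.0362] [0.044 0.008 0.024]
top black 28 [281.4 234.1] [ 0.4429 -0.0971  0.0312] [ 0.4432 -0.0972  0.0314] [0.031 0.006 0.006]
top black 145 [351.5 241.1] [ 0.427  -0.2311  0.0406] [ 0.4275 -0.2312  0.0411] [0.047 0.014 0.012]
top black 6 [261.  233.5] [ 0.4443 -0.0578  0.0305] [ 0.4444 -0.0577  0.0302] [0.008 0.001 0.01 ]
top black 32 [329.2 240. ] [ 0.4309 -0.189   0.0312] [ 0.4319 -0.1886  0.0309] [0.033 0.008 0.006]
top black 40 [258.2 249.4] [ 0.4128 -0.0535  0.0349] [ 0.4132 -0.0537  0.0358] [0.047 0.007 0.023]
top black 18 [372.6 256.2] [ 0.3984 -0.2709  0.0366] [ 0.3991 -0.2721  0.0368] [0.013 0.013 0.019]
block ((462.50128173828125, 25.465087890625), (171.03695678710938, 200.97314453125), 82.3420639038086) 0.04838068362327052 [216.27083784 224.43754059]
scene blue 8 [309.1 243.8] [ 0.4366 -0.1596  0.0354] [ 0.4368 
[... 494 characters left out ...]
3 -0.2795  0.0371] [0.034 0.034 0.026]
scene black 32 [321.8 239.1] [ 0.431  -0.1863  0.0311] [ 0.4321 -0.1865  0.0292] [0.034 0.008 0.01 ]
scene black 17 [300.8 249.2] [ 0.4387 -0.141   0.0325] [ 0.4381 -0.1402  0.0327] [0.006 0.032 0.005]
scene black 60 [281.4 261.8] [ 0.4418 -0.0969  0.0304] [ 0.4425 -0.1042  0.0293] [0.033 0.026 0.011]
scene black 14 [296.1 263.9] [ 0.4214 -0.116   0.0285] [ 0.422  -0.1156  0.0291] [0.007 0.013 0.01 ]
scene black 13 [272.2 266.8] [ 0.4456 -0.078   0.0272] [ 0.4456 -0.0784  0.0282] [0.004 0.015 0.006]
block ((460.7303466796875, 26.804237365722656), (170.25563049316406, 202.56768798828125), 82.47197723388672) 0.04881216237765954 [219.03892795 293.9494548 ]
```

```bash
cat > plan.py <<'E'
from h import *
from scipy.spatial.transform import Rotation as R
def plan(wps,yawdeg=None,step=.033,turn=.1,grip=1):
    """wps world TCP points; tool kept vertical, tool-y heading to yawdeg; prints rows in tool axes"""
    s=get_state();p=np.array(s["tool_pos"]);Rm=R.from_quat(s["ee_rot"]).as_matrix()
    yd=np.arctan2(Rm[1,1],Rm[0,1]);yt=yd if yawdeg is None else np.radians(yawdeg)
    rows=[]
    for w in wps:
        w=np.array(w,float)
        n=max(1,int(np.ceil(np.linalg.norm(w-p)/step)))
        for i in range(n):
            d=(w-p)/(n-i)
            dy=(yt-yd+np.pi)%(2*np.pi)-np.pi;dy=np.clip(dy,-turn,turn)
            B=np.array([[-np.sin(yd),np.cos(yd),0],[np.cos(yd),np.sin(yd),0],[0,0,-1]])
            t=B@d;rows.append([0,0,-dy,*t,grip]);yd+=dy;p=p+d
    while abs((yt-yd+np.pi)%(2*np.pi)-np.pi)>.01:
        dy=np.clip((yt-yd+np.pi)%(2*np.pi)-np.pi,-turn,turn);rows.append([0,0,-dy,0,0,0,grip]);yd+=dy
    for i in range(0,len(rows),10):print("; ".join(" ".join(f"{round(float(x),3):g}" for x in r) for r in rows[i:i+10]));print()
def st():
    s=get_state();Rm=R.from_quat(s["ee_rot"]).as_matrix()
    print("t",round(float(s["clock"]),2),"p",np.round(s["tool_pos"],4),"yaw",round(np.degrees(np.arctan2(Rm[1,1],Rm[0,1])),2),"z",Rm[:,2].round(3),"F",np.round(s["force"],2),"w",round(float(s["grip_width"]),4))
E
python3 - <<'E'
from plan import *
for n in ["top","scene"]:
    z=np.load(n+".npz");X=cloud(n,z["d"]).reshape(-1,3)
    for nm,lo,hi,zl in (("mug",(.45,-.25),(.65,-.1),.085),("can",(.42,-.5),(.7,-.26),.145)):
        m=(X[:,0]>lo[0])&(X[:,0]<hi[0])&(X[:,1]>lo[1])&(X[:,1]<hi[1])&(X[:,2]>zl)&(X[:,2]<zl+.03)
        Q=X[m];print(n,nm,len(Q),Q.min(0).round(3),Q.max(0).round(3))
plan([(.45,.1,.25),(.41,-.287,.2)],-7.65)
E
```

```text
top mug 950 [ 0.506 -0.25   0.085] [ 0.642 -0.1    0.115]
top can 1832 [ 0.42  -0.495  0.145] [ 0.658 -0.26   0.175]
scene mug 1165 [ 0.503 -0.25   0.085] [ 0.643 -0.1    0.115]
scene can 1973 [ 0.42  -0.495  0.145] [ 0.656 -0.26   0.175]
0 0 0.1 -0.026 -0.019 -0.001 1; 0 0 0.1 -0.028 -0.016 -0.001 1; 0 0 0.1 -0.029 -0.013 -0.001 1; 0 0 0.1 -0.03 -0.01 -0.001 1; 0 0 0.1 -0.031 -0.007 -0.001 1; 0 0 0.1 -0.032 -0.004 -0.001 1; 0 0 0.1 -0.032 -0.001 -0.001 1; 0 0 0.1 -0.032 0.003 -0.001 1; 0 0 0.1 -0.031 0.006 -0.001 1; 0 0 0.1 -0.031 0.009 -0.001 1

0 0 0.1 -0.03 0.012 -0.001 1; 0 0 0.1 -0.028 0.015 -0.001 1; 0 0 0.1 -0.027 0.018 -0.001 1; 0 0 0.062 -0.025 0.02 -0.001 1; 0 0 -0 -0.024 0.022 -0.001 1; 0 0 -0 -0.032 0.001 0.004 1; 0 0 -0 -0.032 0.001 0.004 1; 0 0 -0 -0.032 0.001 0.004 1; 0 0 -0 -0.032 0.001 0.004 1; 0 0 -0 -0.032 0.001 0.004 1

0 0 -0 -0.032 0.001 0.004 1; 0 0 -0 -0.032 0.001 0.004 1; 0 0 -0 -0.032 0.001 0.004 1; 0 0 -0 -0.032 0.001 0.004 1; 0 0 -0 -0.032 0.001 0.004 1; 0 0 -0 -0.032 0.001 0.004 1; 0 0 -0 -0.032 0.001 0.004 1
```

move_arm(targets="0 0 0.1 -0.026 -0.019 0 1; 0 0 0.1 -0.028 -0.016 0 1; 0 0 0.1 -0.029 -0.013 0 1; 0 0 0.1 -0.03 -0.01 0 1; 0 0 0.1 -0.031 -0.007 0 1; 0 0 0.1 -0.032 -0.004 0 1; 0 0 0.1 -0.032 -0.001 0 1; 0 0 0.1 -0.032 0.003 0 1; 0 0 0.1 -0.031 0.006 0 1; 0 0 0.1 -0.031 0.009 0 1")

```text
clock: 0.93
tool_pos: [0.3565, 0.2208, 0.2269]
ee_rot: [0.635, 0.772, -0.004, -0.001]
force: [1.1, 0.3, -0.2]
grip_width: 0.0852
```

```bash
python3 -c "
from plan import *
st();plan([(.45,.1,.25),(.41,-.287,.2)],-7.65)"
```

```text
t 0.93 p [0.3565 0.2208 0.2269] yaw 11.13 z [-0.006 -0.004 -1.   ] F [ 1.13  0.31 -0.15] w 0.0852
0 0 0.1 -0.027 0.014 -0.005 1; 0 0 0.1 -0.026 0.016 -0.005 1; 0 0 0.1 -0.024 0.019 -0.005 1; 0 0 0.028 -0.022 0.021 -0.005 1; 0 0 -0 -0.021 0.022 -0.005 1; 0 0 -0 -0.032 0.001 0.004 1; 0 0 -0 -0.032 0.001 0.004 1; 0 0 -0 -0.032 0.001 0.004 1; 0 0 -0 -0.032 0.001 0.004 1; 0 0 -0 -0.032 0.001 0.004 1

0 0 -0 -0.032 0.001 0.004 1; 0 0 -0 -0.032 0.001 0.004 1; 0 0 -0 -0.032 0.001 0.004 1; 0 0 -0 -0.032 0.001 0.004 1; 0 0 -0 -0.032 0.001 0.004 1; 0 0 -0 -0.032 0.001 0.004 1; 0 0 -0 -0.032 0.001 0.004 1
```

move_arm(targets="0 0 0.1 -0.027 0.014 -0.005 1; 0 0 0.1 -0.026 0.016 -0.005 1; 0 0 0.1 -0.024 0.019 -0.005 1; 0 0 0.028 -0.022 0.021 -0.005 1; 0 0 0 -0.021 0.022 -0.005 1; 0 0 0 -0.032 0.001 0.004 1; 0 0 0 -0.032 0.001 0.004 1; 0 0 0 -0.032 0.001 0.004 1; 0 0 0 -0.032 0.001 0.004 1; 0 0 0 -0.032 0.001 0.004 1")

```text
clock: 1.77
tool_pos: [0.4329, -0.0745, 0.2309]
ee_rot: [0.761, 0.649, -0.005, -0.001]
force: [0.9, -0.2, 0.5]
grip_width: 0.0853
```

move_arm(targets="0 0 0 -0.032 0.001 0.004 1; 0 0 0 -0.032 0.001 0.004 1; 0 0 0 -0.032 0.001 0.004 1; 0 0 0 -0.032 0.001 0.004 1; 0 0 0 -0.032 0.001 0.004 1; 0 0 0 -0.025 0.001 0.004 1; 0 0 0 0 0 0 1")

```text
clock: 2.35
tool_pos: [0.4042, -0.2716, 0.2042]
ee_rot: [0.762, 0.647, -0.006, -0.003]
force: [-0.9, 0.1, 0.1]
grip_width: 0.0855
```

```bash
python3 -c "
from plan import *
st();plan([(.412,-.287,.13)],-7.65)
p,d=camera('wrist');cv2.imwrite('pics/w1.png',p[:,:,::-1])
X=cloud('wrist',d)
from meas import meas
hsv=cv2.cvtColor(p,cv2.COLOR_RGB2HSV)
m=((hsv[...,0]<6)|(hsv[...,0]>174))&(hsv[...,1]>150)&(X[...,2]>.09)&(X[...,2]<.105)
k,l,s,c=cv2.connectedComponentsWithStats(m.astype(np.uint8))
for i in range(1,k):
    if s[i,4]>50: Q=X[l==i];print(c[i],Q.mean(0).round(4),Q.min(0).round(3),Q.max(0).round(3))
"
```

```text
t 2.35 p [ 0.4042 -0.2716  0.2042] yaw -9.32 z [-0.012 -0.003 -1.   ] F [-0.93  0.08  0.09] w 0.0855
0 0 -0.029 -0.005 0.003 0.025 1; 0 0 -0 -0.005 0.003 0.025 1; 0 0 -0 -0.005 0.003 0.025 1

[125.8479583   10.63857515] [ 0.3213 -0.1315  0.0954] [ 0.3   -0.138  0.09 ] [ 0.34  -0.123  0.099]
[178.76896274 146.16724739] [ 0.3304 -0.2064  0.0957] [ 0.307 -0.229  0.09 ] [ 0.352 -0.185  0.098]
[335.64116379 243.63074713] [ 0.4134 -0.2822  0.0955] [ 0.392 -0.306  0.09 ] [ 0.435 -0.262  0.098]
```

View pics/w1.png

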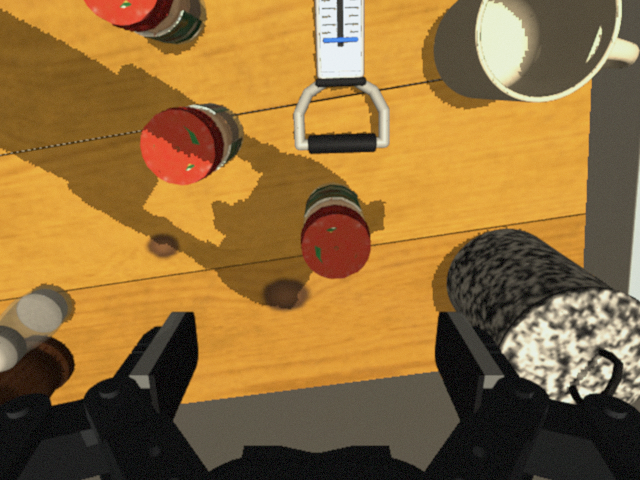

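The wrist view shows the target cap at (336,242), which measures (0.413,-0.284). The sleeve is at (342,143) and the pointer at (340,40). The canister at the right is clear of the fingers. Going down on the jar.

move_arm(targets="-0.012 0 -0.029 -0.006 0.004 0.025 1; 0 0 0 -0.005 0.004 0.025 1; 0 0 0 -0.003 0.002 0.02 1; 0 0 0 0 0 0 1")

```text
clock: 2.73
tool_pos: [0.4129, -0.2835, 0.1333]
ee_rot: [0.752, 0.659, -0.0, 0.002]
force: [-0.6, 0.8, -0.6]
grip_width: 0.0853
```

```bash
python3 -c "
from plan import *
st();plan([(.413,-.285,.04)],-7.65,step=.025)"
```

```text
t 2.73 p [ 0.4129 -0.2835  0.1333] yaw -7.6 z [ 0.002 -0.004 -1.   ] F [-0.62  0.85 -0.61] w 0.0853
0 0 0.001 -0 0 0.023 1; 0 0 -0 -0 0 0.023 1; 0 0 -0 -0 0 0.023 1; 0 0 -0 -0 0 0.023 1
```

move_arm(targets="0 0 0 0 0 0.023 1; 0 0 0 0 0 0.023 1; 0 0 0 0 0 0.023 1; 0 0 0 0 0 0.023 1; 0 0 0 0 0 0 1; 0 0 0 0 0 0 0.05; 0 0 0 0 0 0 -0.1; 0 0 0 0 0 0 -0.1; 0 0 0 0 0 0 -0.1; 0 0 0 0 0 0 -0.1", force=25)

```text
clock: 3.57
tool_pos: [0.4191, -0.2795, 0.0494]
ee_rot: [0.75, 0.661, 0.001, 0.007]
force: [-1.3, -0.0, -1.2]
grip_width: 0.0455
```

```bash
python3 -c "
from plan import *
st()
p,d=camera('wrist');cv2.imwrite('pics/w2.png',p[:,:,::-1])"
```

```text
t 3.57 p [ 0.4191 -0.2795  0.0494] yaw -7.2 z [ 0.011 -0.009 -1.   ] F [-1.29 -0.04 -1.18] w 0.0455
```

View pics/w2.png

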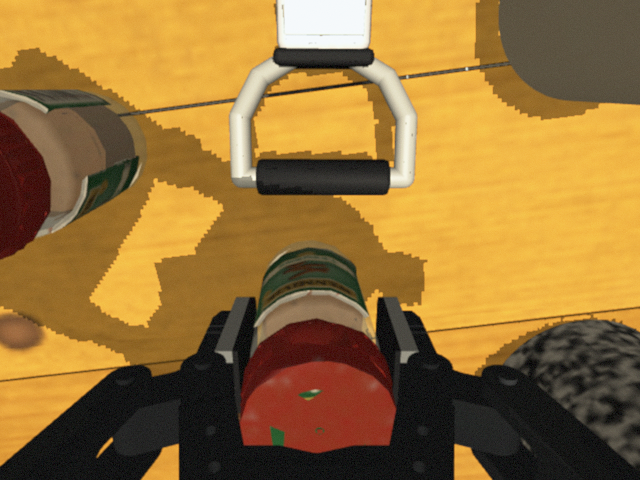

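Grip confirmed: width 45.5 mm, with the cap between the pads at (318,385). Lifting the jar and carrying it aside.

move_arm(targets="0 0 0 0 0 -0.02 -0.1; 0 0 0 0 0 -0.02 -0.1; 0.01 0.01 0 0 0 0 -0.1")

```text
clock: 3.87
tool_pos: [0.4182, -0.2787, 0.0912]
ee_rot: [0.75, 0.661, 0.001, -0.001]
force: [1.6, -0.1, -0.1]
grip_width: 0.0457
```

```bash
python3 -c "
from plan import *
st();plan([(.333,-.36,.09)],-7.65,step=.02,grip=-.1)"
```

```text
t 3.87 p [ 0.4182 -0.2787  0.0912] yaw -7.22 z [ 0.001  0.003 -1.   ] F [ 1.56 -0.08 -0.07] w 0.0457
0 0 0.008 -0.015 -0.012 0 -0.1; 0 0 -0 -0.015 -0.012 0 -0.1; 0 0 -0 -0.015 -0.012 0 -0.1; 0 0 -0 -0.015 -0.012 0 -0.1; 0 0 -0 -0.015 -0.012 0 -0.1; 0 0 -0 -0.015 -0.012 0 -0.1
```

move_arm(targets="0 0 0.008 -0.015 -0.012 0 -0.1; 0 0 0 -0.015 -0.012 0 -0.1; 0 0 0 -0.015 -0.012 0 -0.1; 0 0 0 -0.015 -0.012 0 -0.1; 0 0 0 -0.015 -0.012 0 -0.1; 0 0 0 -0.015 -0.012 0 -0.1; 0 0 0 0 0 0 -0.1")

```text
clock: 4.45
tool_pos: [0.3331, -0.3623, 0.0908]
ee_rot: [0.752, 0.659, 0.002, 0.0]
force: [-0.2, -0.3, -1.4]
grip_width: 0.0454
```

```bash
python3 -c "
from plan import *
st()
p,d=camera('wrist');cv2.imwrite('pics/w3.png',p[:,:,::-1]);p,d=camera('scene');cv2.imwrite('pics/s3.png',p[100:340,200:520,::-1].repeat(2,0).repeat(2,1))"
```

```text
t 4.45 p [ 0.3331 -0.3623  0.0908] yaw -7.54 z [ 0.003  0.002 -1.   ] F [-0.2  -0.28 -1.4 ] w 0.0454
```

View pics/s3.png

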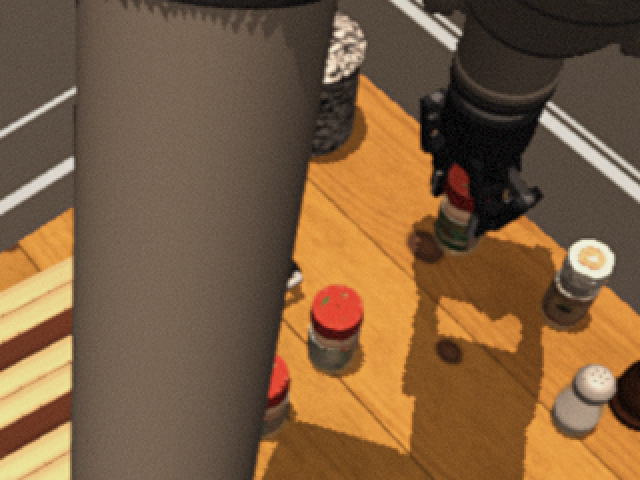

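The jar hangs upright in the gripper and the spot below it is free. I'll lower it to the pickup height, TCP z about 0.050.

move_arm(targets="0 0 0 0 0 0.018 -0.1; 0 0 0 0 0 0.014 -0.1; 0 0 0 0 0 0.005 -0.1; 0 0 0 0 0 0 -0.1")

```text
clock: 4.88
tool_pos: [0.3369, -0.3589, 0.0527]
ee_rot: [0.752, 0.66, 0.003, 0.001]
force: [0.5, 0.4, -0.6]
grip_width: 0.0457
```

move_arm(targets="0 0 0 0 0 0.002 -0.1; 0 0 0 0 0 0.001 -0.1; 0 0 0 0 0 0.001 -0.1")

```text
clock: 5.13
tool_pos: [0.3383, -0.3581, 0.0492]
ee_rot: [0.751, 0.66, 0.003, 0.001]
force: [0.1, 0.2, -1.5]
grip_width: 0.0454
```

move_arm(targets="0 0 0 0 0 0.001 -0.1; 0 0 0 0 0 0.001 -0.1; 0 0 0 0 0 0 0.2; 0 0 0 0 0 0 0.6; 0 0 0 0 0 0 1; 0 0 0 0 0 0 1; 0 0 0 0 0 0 1")

```text
clock: 5.72
tool_pos: [0.3393, -0.3591, 0.049]
ee_rot: [0.751, 0.661, 0.003, 0.003]
force: [-0.0, 0.2, 0.5]
grip_width: 0.0857
```

```bash
python3 -c "
from plan import *
st()
p,d=camera('wrist');cv2.imwrite('pics/w4.png',p[:,:,::-1])"
```

```text
t 5.72 p [ 0.3393 -0.3591  0.049 ] yaw -7.31 z [ 0.008 -0.    -1.   ] F [-0.04  0.16  0.47] w 0.0857
```

View pics/w4.png

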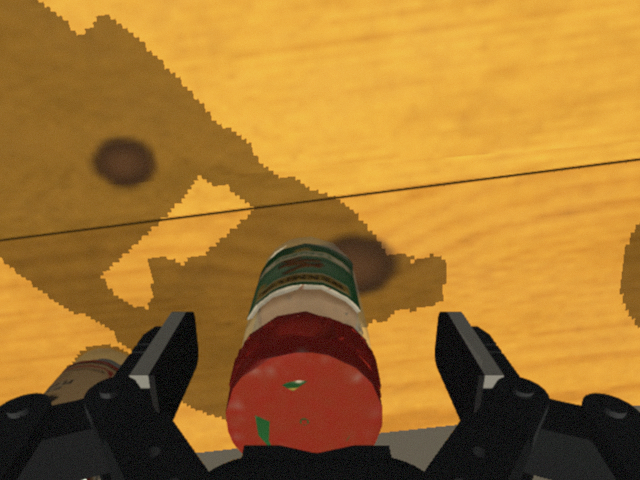

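The jar stands free at (305,380), with clear gaps to both pads. I'll lift off and turn toward the handle.

move_arm(targets="0 0 0 0 0 -0.02 1; 0 0 0 0 0 -0.035 1; 0 0 0 0 0 -0.04 1; 0 0 0 0 0 -0.035 1; 0 0 0 0 0 -0.02 1")

```text
clock: 6.18
tool_pos: [0.3358, -0.3562, 0.1995]
ee_rot: [0.751, 0.66, 0.004, -0.004]
force: [0.3, 0.1, -0.6]
grip_width: 0.0856
```

```bash
python3 -c "
from plan import *
st();plan([(.424,-.235,.19)],82.35,step=.03,turn=.12)"
```

```text
t 6.18 p [ 0.3358 -0.3562  0.1995] yaw -7.34 z [-0.     0.012 -1.   ] F [ 0.32  0.11 -0.58] w 0.0856
0 0 -0.12 0.022 0.012 0.002 1; 0 0 -0.12 0.02 0.015 0.002 1; 0 0 -0.12 0.018 0.017 0.002 1; 0 0 -0.12 0.016 0.019 0.002 1; 0 0 -0.12 0.014 0.021 0.002 1; 0 0 -0.12 0.011 0.022 0.002 1; 0 0 -0.12 0 0 0 1; 0 0 -0.12 0 0 0 1; 0 0 -0.12 0 0 0 1; 0 0 -0.12 0 0 0 1

0 0 -0.12 0 0 0 1; 0 0 -0.12 0 0 0 1; 0 0 -0.12 0 0 0 1
```

move_arm(targets="0 0 -0.12 0.022 0.012 0.002 1; 0 0 -0.12 0.02 0.015 0.002 1; 0 0 -0.12 0.018 0.017 0.002 1; 0 0 -0.12 0.016 0.019 0.002 1; 0 0 -0.12 0.014 0.021 0.002 1; 0 0 -0.12 0.011 0.022 0.002 1; 0 0 -0.12 0 0 0 1; 0 0 -0.12 0 0 0 1; 0 0 -0.12 0 0 0 1; 0 0 -0.12 0 0 0 1")

```text
clock: 7.02
tool_pos: [0.4298, -0.2325, 0.1963]
ee_rot: [0.227, 0.974, 0.0, 0.005]
force: [-0.2, -0.4, 0.4]
grip_width: 0.0852
```

move_arm(targets="0 0 -0.12 0 0 0 -0.1; 0 0 -0.12 0 0 0 -0.1; 0 0 -0.1 0 0 0 -0.1; 0 0 0 0 0 0 -0.1")

```text
clock: 7.35
tool_pos: [0.4297, -0.2319, 0.1962]
ee_rot: [0.049, 0.999, -0.001, 0.005]
force: [-0.3, -0.3, -0.3]
grip_width: 0.0392
```

```bash
python3 -c "
from plan import *
from meas import meas
st()
p,d=camera('wrist');cv2.imwrite('pics/w5.png',p[:,:,::-1]);np.savez('w5.npz',p=p,d=d)
meas('wrist',p,d);p,d=camera('top');meas('top',p,d)"
```

```text
t 7.35 p [ 0.4297 -0.2319  0.1962] yaw 84.35 z [ 0.01  -0.002 -1.   ] F [-0.26 -0.29 -0.31] w 0.0392
wrist blue 106 [411.5 204.5] [ 0.437  -0.1605  0.033 ] [ 0.4371 -0.1605  0.032 ] [0.023 0.005 0.006]
wrist red 6 [569.  158.8] [ 0.4121 -0.0517  0.0437] [ 0.4123 -0.0518  0.0444] [0.003 0.001 0.003]
wrist red 388 [465.4 202.3] [ 0.4394 -0.1205  0.0342] [ 0.442  -0.12    0.0293] [0.042 0.017 0.017]
wrist black 557 [562.3 160.3] [ 0.4144 -0.0519  0.0359] [ 0.4146 -0.052   0.0357] [0.025 0.004 0.023]
wrist black 9 [549.6 159.4] [ 0.4152 -0.0551  0.025 ] [ 0.4152 -0.0552  0.0256] [0.005 0.001 0.003]
wrist black 1138 [319.3 201.6] [ 0.4263 -0.2295  0.0384] [ 0.4275 -0.2295  0.0368] [0.051 0.019 0.009]
wrist black 323 [374.7 200.2] [ 0.4321 -0.1875  0.0287] [ 0.4326 -0.1871  0.0277] [0.036 0.009 0.007]
wrist black 26 [550.1 181.8] [ 0.432  -0.0544  0.0267] [ 0.4327 -0.0544  0.0273] [0.007 0.002 0.006]
wrist black 374 [491.8 204.6] [ 0.4447 -0.0987  0.0292] [ 0.4454 -0.1039  0.028 ] [0.036 0.024 0.008]
wrist black 6 [546.5 189.7] [ 0.4385 -0.0554  0.0245] [ 0.4387 -0.0556  0.0247] [0.002 0.0
[... 508 characters left out ...]

wrist black 6 [553.  207.7] [ 0.449  -0.0568  0.0379] [ 0.4491 -0.0567  0.0383] [0.002 0.001 0.004]
wrist black 26 [543.2 213.3] [ 0.4566 -0.0578  0.0267] [ 0.4573 -0.0577  0.0276] [0.008 0.002 0.007]
wrist black 478 [541.3 254.1] [ 0.4869 -0.0617  0.0357] [ 0.4859 -0.0612  0.0357] [0.028 0.006 0.023]
wrist black 12 [530.1 249.8] [ 0.487  -0.0652  0.0251] [ 0.4869 -0.0652  0.0255] [0.007 0.002 0.003]
top red 12 [295.1 224.8] [ 0.4597 -0.1238  0.0376] [ 0.4592 -0.1234  0.0357] [0.005 0.008 0.009]
top black 162 [351.2 241.9] [ 0.4255 -0.2306  0.0402] [ 0.4268 -0.2314  0.0404] [0.048 0.018 0.011]
top black 34 [329.2 240.4] [ 0.4302 -0.1889  0.0306] [ 0.4323 -0.1886  0.0301] [0.033 0.008 0.006]
```

View pics/w5.png

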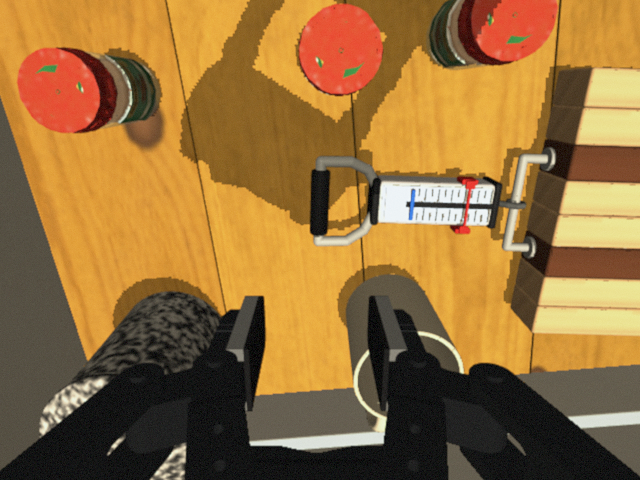

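The wrist view shows the pointer at (412,204), the mark hairline at (466,203) and the sleeve at (319,202). The mark-to-pointer distance is about 40.7 mm, inside the stated 26–50 mm. The sleeve centre is (0.427,-0.2295). Next I'll go down onto the sleeve.

move_arm(targets="0 0.01 0.035 0.003 0.002 0.03 -0.25; 0 0 0 0 0 0.035 -0.25; 0 0 0 0 0 0.035 -0.25; 0 0 0 0 0 0.02 -0.25; 0 0 0 0 0 0 -0.25")

```text
clock: 7.87
tool_pos: [0.4298, -0.2317, 0.0751]
ee_rot: [0.08, 0.997, -0.003, 0.004]
force: [-1.0, 0.2, 0.6]
grip_width: 0.0323
```

```bash
python3 -c "
from plan import *
st();plan([(.4268,-.2295,.018)],82.35,step=.015,grip=-.25)"
```

```text
t 7.87 p [ 0.4298 -0.2317  0.0751] yaw 80.84 z [ 0.008 -0.006 -1.   ] F [-1.    0.19  0.63] w 0.0323
0 0 -0.026 0.001 0 0.014 -0.25; 0 0 -0 0.001 0 0.014 -0.25; 0 0 -0 0.001 0 0.014 -0.25; 0 0 -0 0.001 0 0.014 -0.25
```

move_arm(targets="0 0.008 -0.02 0.001 0.001 0.014 -0.25; 0 0 0 0.001 0.001 0.014 -0.25; 0 0 0 0.001 0 0.014 -0.25; 0 0 0 0 0 0.01 -0.25; 0 0 0 0 0 0 -0.25")

```text
clock: 8.28
tool_pos: [0.4291, -0.2312, 0.0247]
ee_rot: [0.075, 0.997, -0.004, 0.002]
force: [-0.9, 0.4, 0.1]
grip_width: 0.0323
```

```bash
python3 -c "
from plan import *
st()
p,d=camera('wrist');cv2.imwrite('pics/w6.png',p[:,:,::-1])"
```

```text
t 8.28 p [ 0.4291 -0.2312  0.0247] yaw 81.38 z [ 0.003 -0.007 -1.   ] F [-0.87  0.39  0.06] w 0.0323
```

View pics/w6.png

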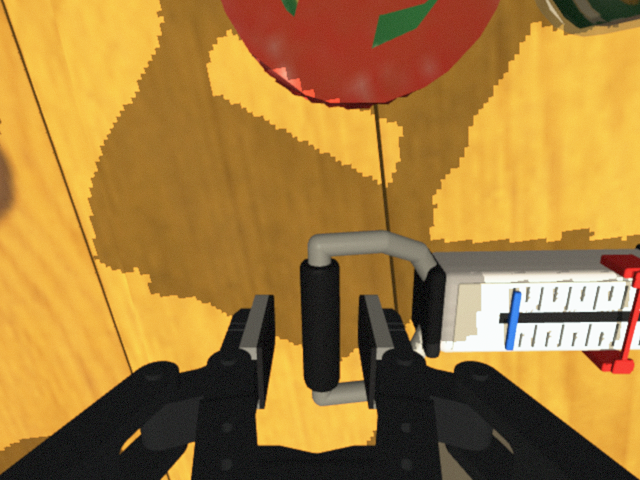

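The fingers straddle the sleeve at (320,325). The inner pad sits in the loop, clear of the housing collar (430,310). I'll lower a little more and close.

move_arm(targets="0 0 -0.017 0.001 0.001 0.006 -0.25; 0 0 0 0 0 0 -0.5; 0 0 0 0 0 0 -0.8; 0 0 0 0 0 0 -0.8; 0 0 0 0 0 0 -0.8; 0 0 0 0 0 0 -0.8", force=40)

```text
clock: 8.83
tool_pos: [0.4303, -0.2314, 0.0221]
ee_rot: [0.067, 0.998, -0.005, 0.004]
force: [-0.2, -0.8, -3.8]
grip_width: 0.0122
```

```bash
cat > pm.py <<'E'
from plan import *
def pm(name):
    st()
    p,d=camera('wrist');cv2.imwrite(f'pics/{name}.png',p[:,:,::-1]);X=cloud('wrist',d)
    hsv=cv2.cvtColor(p,cv2.COLOR_RGB2HSV);H,S,V=hsv[...,0],hsv[...,1],hsv[...,2]
    z=X[...,2];roi=(z>.024)&(z<.05)&(X[...,1]>-.26)&(X[...,1]<-.06)&(X[...,0]>.4)&(X[...,0]<.48)
    u=np.array([-.133,-.991])
    b=roi&(H>100)&(H<130)&(S>110);r=roi&((H<8)|(H>172))&(S>150)
    B=X[b][:,:2];Rr=X[r][:,:2];s=lambda Q:(Q-[.4617,.026])@u
    t=lambda Q:(Q-[.4617,.026])@np.array([.991,-.133])
    if len(B):print("ptr",len(B),B.mean(0).round(4),"s",np.median(s(B)).round(4),"width",np.ptp(t(B)).round(3))
    if len(Rr):
        print("mark",len(Rr),"s all",np.median(s(Rr)).round(4),"hair",np.median(s(Rr)[abs(t(Rr))<.012]).round(4) if (abs(t(Rr))<.012).any() else None,"t",t(Rr).min().round(3),t(Rr).max().round(3))
E
python3 -c "
from pm import *
pm('w7')"
```

```text
t 8.83 p [ 0.4303 -0.2314  0.0221] yaw 82.37 z [ 0.007 -0.011 -1.   ] F [-0.22 -0.78 -3.82] w 0.0122
ptr 570 [ 0.4356 -0.1636] s 0.1884 width 0.037
mark 1844 s all 0.151 hair 0.1492 t -0.025 0.021
```

View pics/w7.png

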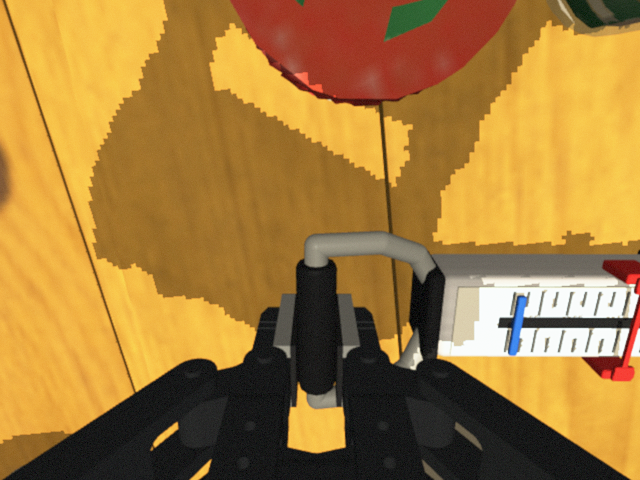

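The sleeve is gripped (318,330). The pointer at (520,325) and the mark at (630,330) are both in view. I'll start drawing gently.

move_arm(targets="0 0.007 0 0 -0.004 0.002 -0.8; 0 0 0 0 -0.004 0.001 -0.8; 0 0 0 0 -0.004 0 -0.8; 0 0 0 0 -0.004 0 -0.8; 0 0 0 0 -0.004 0 -0.8")

```text
clock: 9.3
tool_pos: [0.4274, -0.2521, 0.0203]
ee_rot: [0.066, 0.998, -0.005, 0.0]
force: [-0.1, 2.2, 1.8]
grip_width: 0.0126
```

```bash
python3 -c "
from pm import *
pm('w8')"
```

```text
t 9.3 p [ 0.4274 -0.2521  0.0203] yaw 82.4 z [-0.    -0.009 -1.   ] F [-0.1   2.22  1.84] w 0.0126
ptr 607 [ 0.4355 -0.1657] s 0.1896 width 0.04
mark 1710 s all 0.1727 hair 0.1709 t -0.022 0.022
```

View pics/w8.png

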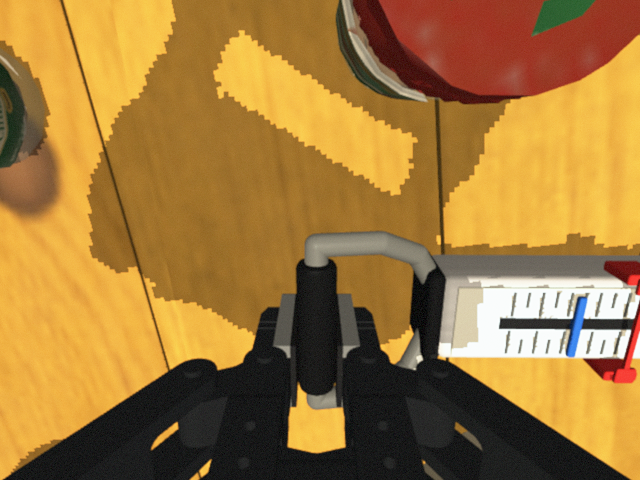

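Pixel gap pointer-to-mark went from 110 to 53, so about 19.5 mm remains (depth estimate 18.7). The block hasn't shown any sign of moving. Continuing to draw.

move_arm(targets="0 0 0 0 -0.004 0 -0.8; 0 0 0 0 -0.004 0 -0.8; 0 0 0 0 -0.004 0 -0.8; 0 0 0 0 -0.003 0 -0.8")

```text
clock: 9.68
tool_pos: [0.4253, -0.2681, 0.0204]
ee_rot: [0.067, 0.998, -0.004, 0.0]
force: [1.4, 6.0, 1.3]
grip_width: 0.0128
```

```bash
python3 -c "
from pm import *
pm('w9')"
```

```text
t 9.68 p [ 0.4253 -0.2681  0.0204] yaw 82.36 z [ 0.    -0.008 -1.   ] F [1.4  6.03 1.29] w 0.0128
ptr 625 [ 0.4361 -0.163 ] s 0.1893 width 0.032
mark 1711 s all 0.1885 hair 0.1867 t -0.021 0.022
```

View pics/w9.png

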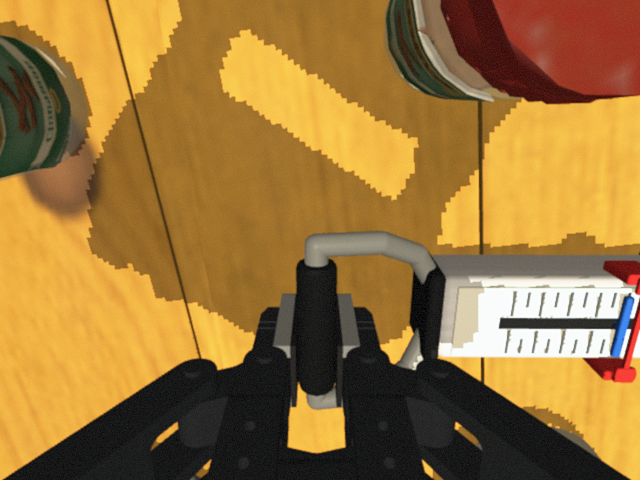

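About 9 px (3–3.5 mm) remains. I'll draw 3 mm more, then hold and check for drift.

move_arm(targets="0 0 0 0 -0.003 0 -0.8; 0 0 0 0 0 0 -0.8; 0 0 0 0 0 0 -0.8")

```text
clock: 9.98
tool_pos: [0.4249, -0.2713, 0.0202]
ee_rot: [0.067, 0.998, -0.003, 0.0]
force: [1.0, 4.4, 2.6]
grip_width: 0.0128
```

```bash
python3 -c "
from pm import *
pm('w10')"
```

```text
t 9.98 p [ 0.4249 -0.2713  0.0202] yaw 82.3 z [ 0.    -0.007 -1.   ] F [1.   4.43 2.62] w 0.0128
ptr 365 [ 0.436  -0.1639] s 0.1892 width 0.032
mark 1723 s all 0.1912 hair 0.1894 t -0.022 0.022
```

View pics/w10.png

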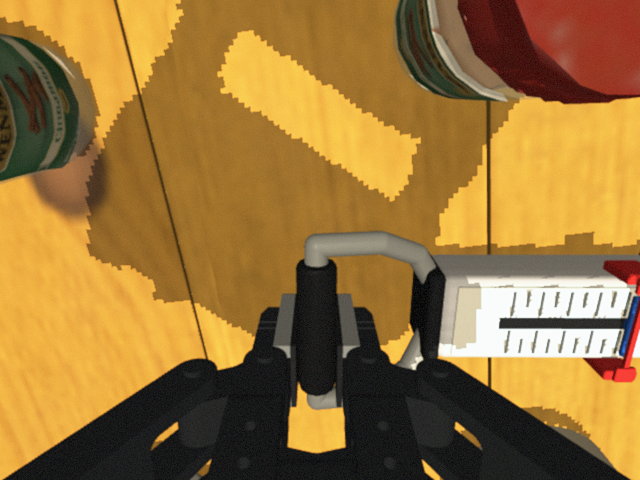

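The pointer now lies on the red hairline at (633,320); the measured difference is -0.2 mm. Holding.

move_arm(targets="0 0 0 0 0 0 -0.8; 0 0 0 0 0 0 -0.8; 0 0 0 0 0 0 -0.8; 0 0 0 0 0 0 -0.8; 0 0 0 0 0 0 -0.8; 0 0 0 0 0 0 -0.8")

```text
clock: 10.53
tool_pos: [0.425, -0.2702, 0.0201]
ee_rot: [0.067, 0.998, -0.003, 0.0]
force: [1.3, 4.1, 2.9]
grip_width: 0.0122
```

```bash
python3 -c "
from pm import *
pm('w11')"
```

```text
t 10.53 p [ 0.425  -0.2702  0.0201] yaw 82.34 z [-0.    -0.006 -1.   ] F [1.3  4.14 2.92] w 0.0122
ptr 573 [ 0.436 -0.163] s 0.1891 width 0.032
mark 1729 s all 0.19 hair 0.1884 t -0.022 0.022
```

move_arm(targets="0 0 0 0 -0.001 0 -0.8; 0 0 0 0 0 0 -0.8; 0 0 0 0 0 0 -0.8; 0 0 0 0 0 0 -0.8; 0 0 0 0 0 0 -0.8; 0 0 0 0 -0.001 0 -0.8; 0 0 0 0 0 0 -0.8; 0 0 0 0 0 0 -0.8; 0 0 0 0 0 0 -0.8; 0 0 0 0 0 0 -0.8")

```text
clock: 11.42
tool_pos: [0.4248, -0.2718, 0.0201]
ee_rot: [0.067, 0.998, -0.003, 0.0]
force: [1.7, 3.8, 2.6]
grip_width: 0.0124
```

```bash
python3 -c "
from pm import *
pm('w12')"
```

```text
t 11.42 p [ 0.4248 -0.2718  0.0201] yaw 82.34 z [-0.    -0.006 -1.   ] F [1.73 3.84 2.59] w 0.0124
ptr 254 [ 0.4362 -0.1627] s 0.1895 width 0.024
mark 1751 s all 0.1916 hair 0.19 t -0.022 0.022
```

View pics/w12.png

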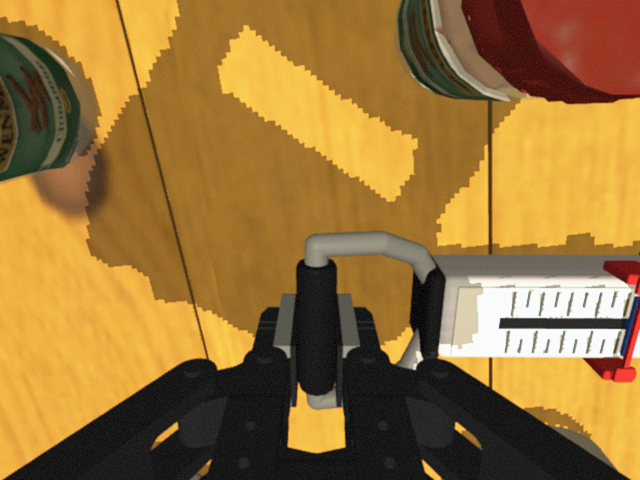

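The pointer is still on the hairline (634,320), with more than 1.4 s held. I'll hold a little longer, then ease back.

move_arm(targets="0 0 0 0 0 0 -0.8; 0 0 0 0 0 0 -0.8; 0 0 0 0 0 0 -0.8; 0 0 0 0 0.003 0 -0.8; 0 0 0 0 0.004 0 -0.8; 0 0 0 0 0.004 0 -0.8; 0 0 0 0 0.004 0 -0.8; 0 0 0 0 0.004 0 -0.8; 0 0 0 0 0.004 0 -0.8; 0 0 0 0 0.004 0 -0.8")

```text
clock: 12.3
tool_pos: [0.4285, -0.244, 0.0203]
ee_rot: [0.067, 0.998, -0.004, 0.0]
force: [-1.1, 1.5, 3.2]
grip_width: 0.0128
```

```bash
python3 -c "
from pm import *
pm('w13')"
```

```text
t 12.3 p [ 0.4285 -0.244   0.0203] yaw 82.34 z [ 0.    -0.008 -1.   ] F [-1.1   1.48  3.25] w 0.0128
ptr 591 [ 0.4356 -0.1647] s 0.1881 width 0.045
mark 1696 s all 0.1633 hair 0.1614 t -0.022 0.021
```

move_arm(targets="0 0 0 0 0.004 0 -0.8; 0 0 0 0 0.004 0 -0.8; 0 0 0 0 0.003 0 -0.8; 0 0 0 0 0 0 -0.8")

```text
clock: 12.68
tool_pos: [0.4302, -0.232, 0.0206]
ee_rot: [0.066, 0.998, -0.005, 0.001]
force: [-3.1, 1.4, 3.6]
grip_width: 0.0124
```

```bash
python3 -c "
from pm import *
pm('w14')"
```

```text
t 12.68 p [ 0.4302 -0.232   0.0206] yaw 82.39 z [ 0.   -0.01 -1.  ] F [-3.07  1.37  3.6 ] w 0.0124
ptr 576 [ 0.4356 -0.1649] s 0.1889 width 0.045
mark 1719 s all 0.152 hair 0.1501 t -0.022 0.021
```

move_arm(targets="0 0 0 0 0.001 0 -0.8; 0 0 0 0 0 0 -0.6; 0 0 0 0 0 0 -0.4; 0 0 0 0 0 0 -0.25; 0 0 0 0 0 0 -0.25")

```text
clock: 13.15
tool_pos: [0.4309, -0.2323, 0.0202]
ee_rot: [0.067, 0.998, -0.005, 0.001]
force: [0.3, 0.7, 0.3]
grip_width: 0.0324
```

```bash
python3 -c "
from pm import *
pm('w15')"
```

```text
t 13.15 p [ 0.4309 -0.2323  0.0202] yaw 82.35 z [ 0.002 -0.011 -1.   ] F [0.31 0.66 0.3 ] w 0.0324
ptr 612 [ 0.4358 -0.1655] s 0.1886 width 0.046
mark 1307 s all 0.1508 hair 0.1483 t -0.025 0.022
```

View pics/w15.png

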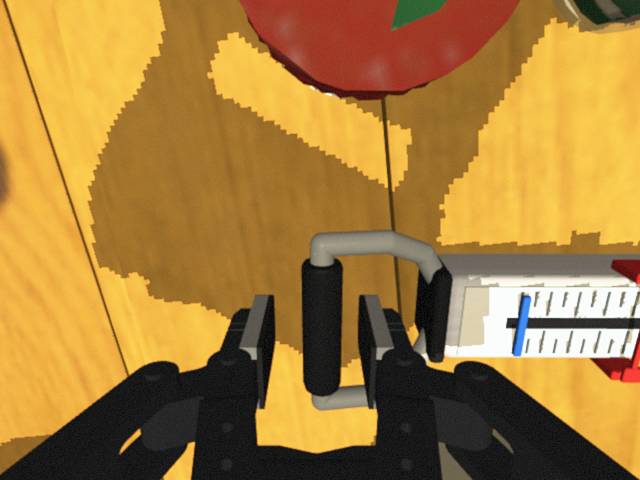

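The scale is released and the sleeve at (322,330) is free of both pads. I'll rise straight up.

move_arm(targets="0 -0.003 0 0 0 -0.015 -0.25; 0 0 0 0 0 -0.025 -0.25; 0 0 0 0 0 -0.035 -0.25; 0 0 0 0 0 -0.04 -0.25; 0 0 0 0 0 -0.04 0; 0 0 0 0 0 -0.025 0.5; 0 0 0 0 0 0 1")

```text
clock: 13.78
tool_pos: [0.429, -0.2298, 0.2055]
ee_rot: [0.067, 0.998, -0.003, -0.0]
force: [0.9, -0.3, 0.7]
grip_width: 0.066
```

```bash
python3 -c "
from pm import *
pm('w16')
p,d=camera('top');X=cloud('top',d);hsv=cv2.cvtColor(p,cv2.COLOR_RGB2HSV)
cv2.imwrite('pics/t16.png',p[:,:,::-1])
m=((hsv[...,0]<6)|(hsv[...,0]>174))&(hsv[...,1]>170)&(X[...,2]>.085)&(X[...,2]<.11)
k,l,s,c=cv2.connectedComponentsWithStats(m.astype(np.uint8))
for i in range(1,k):
    if s[i,4]>50: Q=X[l==i];print(c[i].round(),Q.mean(0).round(4),Q.min(0).round(3),Q.max(0).round(3))
plan([(.337,-.359,.18)],-7.65,step=.03,turn=.12)"
```

```text
t 13.78 p [ 0.429  -0.2298  0.2055] yaw 82.3 z [-0.001 -0.007 -1.   ] F [ 0.9  -0.28  0.72] w 0.066
ptr 114 [ 0.4352 -0.1658] s 0.1877 width 0.047
mark 341 s all 0.1476 hair 0.1473 t -0.025 0.027
[432. 287.] [ 0.3353 -0.3667  0.0975] [ 0.314 -0.386  0.088] [ 0.354 -0.346  0.102]
0 0 0.12 0.012 -0.024 0.004 1; 0 0 0.12 0.009 -0.025 0.004 1; 0 0 0.12 0.006 -0.026 0.004 1; 0 0 0.12 0.003 -0.026 0.004 1; 0 0 0.12 -0 -0.026 0.004 1; 0 0 0.12 -0.003 -0.026 0.004 1; 0 0 0.12 0 0 0 1; 0 0 0.12 0 0 0 1; 0 0 0.12 0 0 0 1; 0 0 0.12 0 0 0 1

0 0 0.12 0 0 0 1; 0 0 0.12 0 0 0 1; 0 0 0.12 0 0 0 1
```

View pics/t16.png

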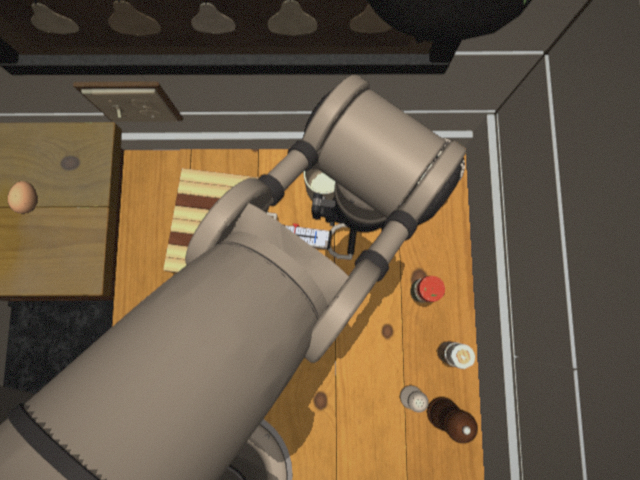

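The gap is back to 40.4 mm, so the scale is at zero. The jar stands at (0.335,-0.366), at pixel (431,287) in the top view. Going to fetch it.

move_arm(targets="0 0 0.12 0.012 -0.024 0 1; 0 0 0.12 0.009 -0.025 0 1; 0 0 0.12 0.006 -0.026 0 1; 0 0 0.12 0.003 -0.026 0 1; 0 0 0.12 0 -0.026 0 1; 0 0 0.12 -0.003 -0.026 0 1; 0 0 0.12 0 0 0 1; 0 0 0.12 0 0 0 1; 0 0 0.12 0 0 0 1; 0 0 0.12 0 0 0 1")

```text
clock: 14.72
tool_pos: [0.3252, -0.3572, 0.1824]
ee_rot: [0.634, 0.773, 0.001, -0.018]
force: [-0.5, 0.5, 0.6]
grip_width: 0.0856
```

move_arm(targets="0 0 0.12 0 0 0 1; 0 0 0.12 0 0 0 1; 0 0 0.1 0 0 0 1; 0 0 0 0 0 0 1")

```text
clock: 15.05
tool_pos: [0.3222, -0.3539, 0.1736]
ee_rot: [0.762, 0.647, -0.001, -0.026]
force: [-0.1, 0.0, 0.3]
grip_width: 0.0852
```

```bash
python3 -c "
from pm import *
st();p,d=camera('wrist');X=cloud('wrist',d);hsv=cv2.cvtColor(p,cv2.COLOR_RGB2HSV)
m=((hsv[...,0]<6)|(hsv[...,0]>174))&(hsv[...,1]>150)&(X[...,2]>.09)&(X[...,2]<.105)
k,l,s,c=cv2.connectedComponentsWithStats(m.astype(np.uint8))
for i in range(1,k):
    if s[i,4]>50: Q=X[l==i];print(c[i],((Q.min(0)+Q.max(0))/2).round(4),Q.min(0).round(3),Q.max(0).round(3))
plan([(.335,-.363,.13)],-7.65,step=.025)"
```

```text
t 15.05 p [ 0.3222 -0.3539  0.1736] yaw -9.35 z [-0.035  0.038 -0.999] F [-0.11  0.01  0.35] w 0.0852
[292.11442786   4.89303483] [ 0.3259 -0.2275  0.0937] [ 0.312 -0.231  0.09 ] [ 0.34  -0.224  0.097]
[346.77566107 261.64628945] [ 0.3346 -0.3644  0.0941] [ 0.313 -0.387  0.09 ] [ 0.357 -0.342  0.098]
0 0 -0.025 -0.004 0.007 0.022 1; 0 0 -0 -0.004 0.007 0.022 1
```

move_arm(targets="-0.041 -0.032 -0.029 0 0 0 1; 0 0 0 0 0 0 1")

```text
clock: 15.27
tool_pos: [0.3216, -0.353, 0.1708]
ee_rot: [0.749, 0.663, 0.001, -0.002]
force: [0.2, -0.2, -0.3]
grip_width: 0.0857
```

```bash
python3 -c "
from pm import *
st();plan([(.335,-.364,.12),(.335,-.364,.049)],-7.65,step=.02)"
```

```text
t 15.27 p [ 0.3216 -0.353   0.1708] yaw -6.98 z [-0.001  0.004 -1.   ] F [ 0.21 -0.21 -0.26] w 0.0857
0 0 0.012 -0.003 0.005 0.017 1; 0 0 -0 -0.003 0.005 0.017 1; 0 0 -0 -0.003 0.005 0.017 1; 0 0 -0 0 0 0.018 1; 0 0 -0 0 0 0.018 1; 0 0 -0 0 0 0.018 1; 0 0 -0 0 0 0.018 1
```

move_arm(targets="0 0 0.012 -0.003 0.005 0.017 1; 0 0 0 -0.003 0.005 0.017 1; 0 0 0 -0.003 0.005 0.014 1; 0 0 0 0 0 0 1")

```text
clock: 15.6
tool_pos: [0.335, -0.3633, 0.1201]
ee_rot: [0.75, 0.661, 0.001, -0.004]
force: [-1.5, 0.3, 0.1]
grip_width: 0.0856
```

```bash
python3 -c "
from pm import *
st();plan([(.335,-.364,.049)],-7.65,step=.02)"
```

```text
t 15.6 p [ 0.335  -0.3633  0.1201] yaw -7.25 z [-0.004  0.007 -1.   ] F [-1.45  0.31  0.05] w 0.0856
0 0 0.007 -0 0 0.018 1; 0 0 -0 -0 0 0.018 1; 0 0 -0 -0 0 0.018 1; 0 0 -0 -0 0 0.018 1
```

move_arm(targets="0 0 0 -0.001 -0.001 0.018 1; 0 0 0 -0.001 -0.001 0.018 1; 0 0 0 -0.001 -0.001 0.018 1; 0 0 0 -0.001 0 0.018 1; 0 0 0 0 0 0 0.05; 0 0 0 0 0 0 -0.1; 0 0 0 0 0 0 -0.1; 0 0 0 0 0 0 -0.1; 0 0 0 0 0 0 -0.1", force=25)

```text
clock: 16.35
tool_pos: [0.3317, -0.3673, 0.0489]
ee_rot: [0.747, 0.665, 0.001, -0.006]
force: [-0.0, 0.8, -0.9]
grip_width: 0.0454
```

move_arm(targets="0 0 0 0 0 -0.02 -0.1; 0 0 0 0 0 -0.02 -0.1; 0 0 0 0 0 0 -0.1")

```text
clock: 16.6
tool_pos: [0.332, -0.3677, 0.0917]
ee_rot: [0.747, 0.665, 0.001, -0.006]
force: [0.6, 0.3, 0.5]
grip_width: 0.0451
```

```bash
python3 -c "
from pm import *
st();p,d=camera('wrist');cv2.imwrite('pics/w17.png',p[:,:,::-1]);X=cloud('wrist',d);hsv=cv2.cvtColor(p,cv2.COLOR_RGB2HSV)
plan([(.414,-.282,.09)],-7.65,step=.02,grip=-.1)"
```

```text
t 16.6 p [ 0.332  -0.3677  0.0917] yaw -6.62 z [-0.007  0.01  -1.   ] F [0.63 0.26 0.5 ] w 0.0451
0 0 0.018 0.016 0.012 0 -0.1; 0 0 -0 0.016 0.012 0 -0.1; 0 0 -0 0.016 0.012 0 -0.1; 0 0 -0 0.016 0.012 0 -0.1; 0 0 -0 0.016 0.012 0 -0.1; 0 0 -0 0.016 0.012 0 -0.1
```

View pics/w17.png

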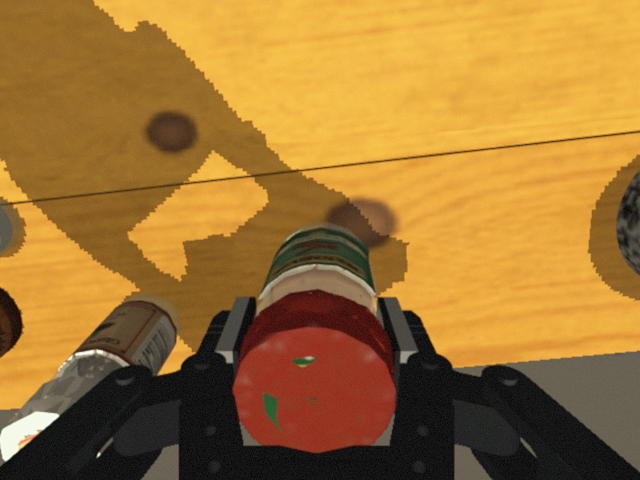

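The jar is held (315,375). Carrying it back to its start: TCP to about (0.413,-0.288).

move_arm(targets="-0.008 -0.009 0.01 0.015 0.012 0 -0.1; 0 0 0 0.015 0.012 0 -0.1; 0 0 0 0.015 0.012 0 -0.1; 0 0 0 0.014 0.012 0 -0.1; 0 0 0 0.007 0.012 0 -0.1; 0 0 0 0 0.007 0 -0.1; 0 0 0 0 0 0 -0.1")

```text
clock: 17.23
tool_pos: [0.4074, -0.307, 0.0879]
ee_rot: [0.751, 0.661, -0.0, -0.001]
force: [0.2, -0.5, 0.2]
grip_width: 0.0453
```

```bash
python3 -c "
from pm import *
st();plan([(.413,-.288,.055)],-7.65,step=.02,grip=-.1)"
```

```text
t 17.23 p [ 0.4074 -0.307   0.0879] yaw -7.32 z [-0.002  0.001 -1.   ] F [ 0.18 -0.49  0.15] w 0.0453
0 0 0.006 0.01 0.002 0.016 -0.1; 0 0 -0 0.01 0.001 0.016 -0.1
```

move_arm(targets="0 0 0 0.01 0.002 0 -0.1; 0 0 0 0.009 0.001 0 -0.1; 0 0 0 0 0 0.018 -0.1; 0 0 0 0 0 0.012 -0.1; 0 0 0 0 0 0 -0.1")

```text
clock: 17.65
tool_pos: [0.4113, -0.2866, 0.0565]
ee_rot: [0.751, 0.66, -0.001, -0.001]
force: [-0.1, 0.9, -1.2]
grip_width: 0.0453
```

```bash
python3 -c "
from pm import *
st()"
```

```text
t 17.65 p [ 0.4113 -0.2866  0.0565] yaw -7.43 z [-0.003  0.001 -1.   ] F [-0.13  0.85 -1.18] w 0.0453
```

move_arm(targets="0 0 0 0 0 0.004 -0.1; 0 0 0 0 0 0.002 -0.1; 0 0 0 0 0 0.001 -0.1; 0 0 0 0 0 0 -0.1")

```text
clock: 17.98
tool_pos: [0.4105, -0.2862, 0.0498]
ee_rot: [0.752, 0.659, -0.001, -0.002]
force: [0.5, -0.8, -1.0]
grip_width: 0.0455
```

```bash
python3 -c "
from pm import *
st()"
```

```text
t 17.98 p [ 0.4105 -0.2862  0.0498] yaw -7.49 z [-0.003  0.001 -1.   ] F [ 0.46 -0.8  -1.02] w 0.0455
```

move_arm(targets="0 0 0 0 0 0.001 -0.1; 0 0 0 0 0 0 0.2; 0 0 0 0 0 0 0.6; 0 0 0 0 0 0 1; 0 0 0 0 0 0 1; 0 0 0 0 0 0 1")

```text
clock: 18.48
tool_pos: [0.4114, -0.2875, 0.0506]
ee_rot: [0.752, 0.659, -0.001, 0.0]
force: [0.4, -0.3, 0.1]
grip_width: 0.0856
```

```bash
python3 -c "
from pm import *
st()
p,d=camera('wrist');cv2.imwrite('pics/w18.png',p[:,:,::-1])"
```

```text
t 18.48 p [ 0.4114 -0.2875  0.0506] yaw -7.52 z [-0.    -0.001 -1.   ] F [ 0.39 -0.33  0.1 ] w 0.0856
```

View pics/w18.png

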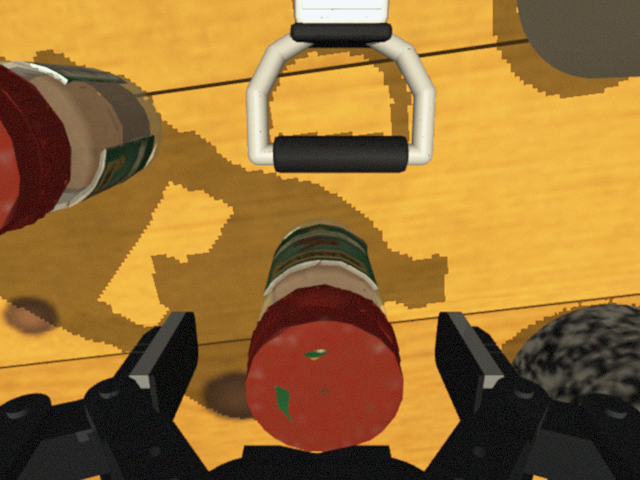

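The jar stands free in front of the handle (325,380). I'll rise and check with the cameras.

move_arm(targets="0 0 0 0 0 -0.02 1; 0 0 0 0 0 -0.035 1; 0 0 0 0 0 -0.04 1; 0 0 0 0 0 -0.04 1; 0 0 0 0.0 0 -0.03 1; 0 0 0 -0.03 0 0 1; 0 0 0 -0.03 0 0 1; 0 0 0 -0.03 0 0 1; 0 0 0 0 0 0 1; 0 0 0 0 0 0 1")

```text
clock: 19.37
tool_pos: [0.399, -0.3785, 0.2251]
ee_rot: [0.751, 0.66, -0.001, 0.001]
force: [0.3, 0.2, 0.8]
grip_width: 0.0854
```

```bash
python3 -c "
from pm import *
pm('w19')
for n in ['wrist','top','scene']:
    p,d=camera(n);X=cloud(n,d);hsv=cv2.cvtColor(p,cv2.COLOR_RGB2HSV)
    cv2.imwrite(f'pics/{n}19.png',p[:,:,::-1])
    m=((hsv[...,0]<6)|(hsv[...,0]>174))&(hsv[...,1]>150)&(X[...,2]>.085)&(X[...,2]<.11)
    k,l,s,c=cv2.connectedComponentsWithStats(m.astype(np.uint8))
    for i in range(1,k):
        if s[i,4]>50: Q=X[l==i];print(n,c[i].round(),Q.mean(0).round(4))
    m=(np.abs(X[...,2]-.049)<.008)&(X[...,1]<.2)&(X[...,1]>-.1)&(X[...,0]>.3)&(X[...,0]<.6)
    m=cv2.morphologyEx(m.astype(np.uint8),cv2.MORPH_OPEN,np.ones((5,5)))>0
    Q=X[m];print('block',len(Q),cv2.minAreaRect((Q[:,:2]*1000).astype(np.float32)) if len(Q) else '')
"
```

```text
t 19.37 p [ 0.399  -0.3785  0.2251] yaw -7.35 z [-0.    -0.003 -1.   ] F [0.31 0.21 0.8 ] w 0.0854
wrist [321.  71.] [ 0.4138 -0.2853  0.0955]
block 0 
top [290. 297.] [ 0.3197 -0.1199  0.0971]
block 9222 ((462.399169921875, 25.874916076660156), (171.54136657714844, 200.5116729736328), 82.43085479736328)
scene [369. 201.] [ 0.4095 -0.2824  0.0964]
scene [368. 256.] [ 0.3248 -0.2051  0.0965]
scene [331. 290.] [ 0.3169 -0.1148  0.0967]
block 3600 ((465.57733154296875, 67.27922821044922), (91.53765869140625, 201.41981506347656), 81.6204833984375)
```

View pics/wrist19.png

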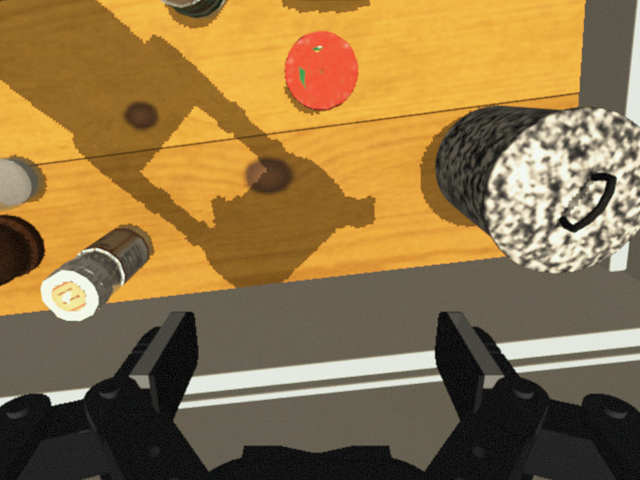

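View pics/top19.png

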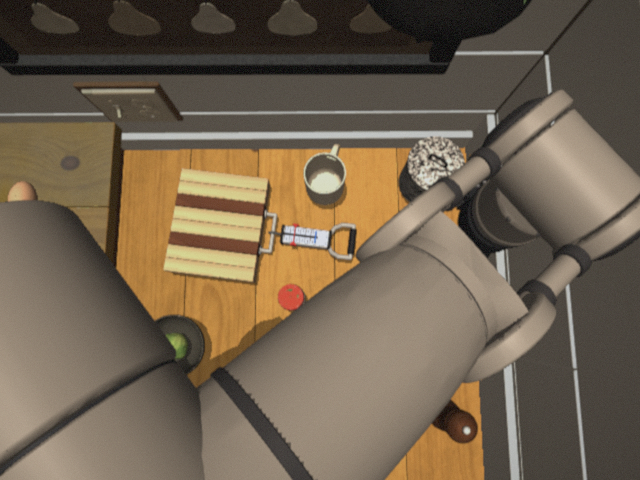

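The jar, block, mug and canister are at their start positions, the scale is at zero and the arm is clear. Handing in.

```bash
python3 -c "
from plant import *
print(sign_off())"
```

```text
the job is handed in; nothing more can be done
None
```

The pull test is done and handed in at about 19.5 s on the robot's clock; `sign_off()` gave no verdict.

- **Jar aside:** I stood the rightmost red-capped jar about 11 cm away, upright and clear of the pull.
- **Pull:** I drew the scale about 40 mm by its sleeve and held the pointer at the mark for about 1.7 s. The camera readings during the hold were within about 1 mm.
- **Ease back:** I eased the scale back at about 0.05 m/s and let go close to zero.
- **Jar back:** I put the jar back where it had stood.

**Last checks:**
- **Scale:** The pointer-to-mark gap measured 40.4 mm after release, against 40.7 mm at rest, so it is at zero. I could not measure it again in the final view, because the scale was out of the wrist camera's sight.
- **Jar:** It is about 3 mm from its start by the wrist camera and about 3 mm by the scene camera, and looks upright.
- **Block:** The top camera puts it within 1 mm of its start. The scene camera's block fit disagreed, but the arm hid half the block in that view, so I disregarded it.
- **Mug and canister:** They look unmoved in the top view; I did not measure them again.
- **Arm:** It touches nothing.

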